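# Find the bar that still holds its damping weight

## Robot

A 6-joint arm with a two-finger parallel gripper is mounted at the origin on a cart in front of the work surface, level with it; the furniture and walls round the work are solid. World frame = base frame: x ahead of the robot, y to its left, z up, the work surface at z = 0. Lengths are in m, angles in rad, forces in N, time in s.
With the tool pointing down it reaches from about 0.275 to 0.85 m from the base axis. Payload 5.2 kg.
Tool frame: the origin (TCP) lies on the mounting face of the last link; the fingertips stand 173 mm ahead of it and the grasp point (between the pads) lies hold_point_z ahead of it (hold_point_z is the distance from the TCP to the grasp point, in m); z points along the fingers, x is the direction in which the jaws open and shut, and the axes are right-handed (so a half turn about z gives the same grasp; the last joint's range is limited). The gripper opens to 85 mm and grips with 20 to 120 N. Pads are 22 mm wide; open, the fingers measure 114 mm over their backs; the gripper's body (76 mm by 85 mm) begins 54 mm behind the grasp point. The pads swing forward as they close: fully open they stand 13 mm farther back than shut.
Start: joints at [-1.433, 0.259, 1.535, -0, 1.348, -0.203], TCP at [0.184, -0.518, 0.405] pointing down, gripper open.
Joint ranges: [-3.14, 3.14], [-0.91, 2.08], [0.19, 2.58], [-1.22, 4.36], [0.22, 2.71], [-3.12, 3.12]. Speed limits (rad/s): [2.57, 2.57, 3.14, 3.14, 3.14, 3.14].

## Interface

Orientations are given as a unit quaternion [w, x, y, z].
In Python, from cell import get_state, capture, get_calibration, hand_in, look_for, outline_of, pinpoint, hold_point_z gives the robot as it stands. The module is installed in compiled form; this text tells all that it offers.
- The arm moves only by the shell command python3 -m handwheel 'ROWS' [FORCE]. ROWS is JSON, one flat list of numbers, 7 for each row, row after row: the shift along the tool's x, y, z in cm, then the turn, a rotation vector about the tool's x, y, z in rad, then the finger opening in cm, from 0 to 8.54. In form: [x, y, z, ax, ay, az, claw, x, y, z, ax, ay, az, claw, ...]. A call has 1 to 12 rows; each row shifts and turns the pose as measured when the row begins, along the tool's axes as they then stand; what a row does not reach is not made up. A row lasts 1/10 s, in which the tool goes at most 50 mm and 8.59 degrees, less where a joint would pass 70% of its speed; a pose out of reach is approached as far as the arm can. A call with a gripper value outside its range is refused whole. The fingers move at their own pace and stop on an object; FORCE is the grip in N (left out, the last holds). Time passes only in rows, so rows that do not move let the fingers close. It gives the time, the measured TCP pose, the force and the opening at its end, in the units of the state.
- get_state(): the state, without advancing time (a new reading comes with each control period).
- capture(name): name is "scene" or "top"; returns the picture (480x640x3 uint8, red, green, blue); there is no depth.
- get_calibration(name): a dict with "fx", "fy", "cx", "cy" (pixels), "R" (3x3) and "t" (3): a world point X has camera coordinates R X + t. Camera axes: x right, y down, z forward; pixel columns grow to the right and rows downward; lengths in m; the calibration is good to about 2 mm. A picture is of the moment at which its call begins. get_calibration takes no time and is no camera call.
- hand_in(): hands the job in, once; it reports no verdict.
Trained networks look in the newest picture that a camera, given by its name, has taken for a name from the list of things; names that differ only in an ending like _2 or _b are one class to them, and where a whole thing is asked for, a point or a joint stands for the part that bears it (a point fixed in the world has none). Each returns a list of dicts, best first, with "p" (0 to 1); they miss things now and then, are a little off and sometimes report something else, mostly with a low value. They report only what shows in the picture. A call takes as long as a camera call.
- look_for(camera, target): "position" ([x, y, z] in m, in world coordinates, good to about 4 mm: the middle of the surface that is visible of it).
- outline_of(camera, target): "pixels" (480x640 bool, what is visible of it).
- pinpoint(camera, target): "position" ([x, y, z] in m, in world coordinates, good to about 4 mm: a listed point, or the origin of a listed thing).
The state is a dict: "t": time; "q": joint angles; "joint_vel": joint speeds; "effort": joint torques, N m; "tcp_pos": TCP position; "tcp_rot": TCP orientation; "contact_force": force on the tool from outside, world axes, zero at the start; "ft_torque": the same for the moment, N m; "finger_gap": finger opening in m.
Only numpy, scipy, OpenCV 4.12 (cv2) and the standard library are available. Lean on these libraries where they do the work, as an engineer would, in place of code of your own. Each camera call takes 0.05 s, during which the arm holds its last target.

## Task

One of the three identical square bars in the wooden rack still has its damping weight hidden inside one end: find out by feel which bar and which end. Lay that bar level, centred and fully down in the two saddles of the metal stand, its weighted end in the broad saddle, and leave the other two bars lying in places of the rack. Do not drop any bar or disturb the other things on the table.

Things in the scene. Friction and masses are not known exactly. Their poses are not given: they have to be found in the camera images.
- bar_1: closed square steel bar, 132 (its x) x 34 x 34 mm; origin at the centre of its underside, z up. Starts in a rack place, underside 45 mm above the table. All bars and both ends look alike. An empty bar weighs 0.16 to 0.23 kg, balanced at mid-length; the weighted one has 0.43 to 0.58 kg more, centred 45 mm from mid-length towards +x or -x. Grasp across the sides (34 mm) at mid-length
- bar_2: closed square steel bar, 132 (its x) x 34 x 34 mm; origin at the centre of its underside, z up. Starts in a rack place, underside 45 mm above the table. All bars and both ends look alike. An empty bar weighs 0.16 to 0.23 kg, balanced at mid-length; the weighted one has 0.43 to 0.58 kg more, centred 45 mm from mid-length towards +x or -x. Grasp across the sides (34 mm) at mid-length
- bar_3: closed square steel bar, 132 (its x) x 34 x 34 mm; origin at the centre of its underside, z up. Starts in a rack place, underside 45 mm above the table. All bars and both ends look alike. An empty bar weighs 0.16 to 0.23 kg, balanced at mid-length; the weighted one has 0.43 to 0.58 kg more, centred 45 mm from mid-length towards +x or -x. Grasp across the sides (34 mm) at mid-length
- rack: fixed wooden rack on a base plate 118 x 270 x 8 mm, origin at the centre of its underside; three places at y = -95, 0, +95 mm, each a pair of saddles (12 mm long, at x = -42 and +42 mm, 40 mm between cheeks, flared mouths, cheek tops 64 mm, floors 45 mm above the table) that hold a bar along the rack's x axis, its middle free
- stand: fixed metal stand, dark base plate 150 (x) x 62 (y) x 8 mm, origin at the centre of its underside; the broad saddle is at x = +42 mm, the narrow one at x = -42 mm; they hold a bar along the stand's x axis, which points roughly to the robot's left, turned by up to 0.2 rad either way
- seat (a point): point midway between the two saddles at the height of their floors, 45 mm above the table: where the middle of the bar's underside belongs
- broad_saddle: aluminium saddle 30 mm long (along the stand's x, from 27 to 57 mm), 38 mm between the cheeks, flared mouth, cheek tops 67 mm above the table, open upward. Its origin coincides with the stand's; the saddle itself lies at x = +42 mm
- narrow_saddle: the same, but 10 mm long, at x = -42 mm from the stand's origin (its origin coincides with the stand's)
- gauge: grey block with holes, 66 x 84 x 26 mm; a bystander, not to be disturbed; origin at the centre of its underside
- file: needle file with blue handle, 47 x 169 x 12 mm, lying flat; a bystander, not to be disturbed; origin at the centre of its underside

How it is judged:
At the end, for the whole second after the job is handed in: Weighted bar in both saddles: middle within 12 mm of the seat point, level to 0.06 rad, in line to 0.08 rad, fully down (5 mm), weighted end in the broad saddle (it carries over 2.6 N). Other two bars down and level in rack places, within 25 mm of mid-length. All at rest (contact force between broad_saddle and anything else above 2.6 N and (((horizontal distance between bar_1 and seat below 0.012 m and height (world z) of bar_1 between 0.04 and 0.05 m and angle between bar_1's own z axis and vertical below 0.06 rad and angle between the x axis of bar_1 and the x axis of stand, either way round below 0.08 rad and linear speed of bar_1 below 0.01 m/s and angular speed of bar_1 below 0.1 rad/s) and (y of bar_2 in the frame of rack between -0.13 and 0.13 m and x of bar_2 in the frame of rack between -0.025 and 0.025 m and height (world z) of bar_2 between 0.04 and 0.05 m and angle between bar_2's own z axis and vertical below 0.06 rad and angle between the x axis of bar_2 and the x axis of rack, either way round below 0.1 rad and linear speed of bar_2 below 0.01 m/s) and (y of bar_3 in the frame of rack between -0.13 and 0.13 m and x of bar_3 in the frame of rack between -0.025 and 0.025 m and height (world z) of bar_3 between 0.04 and 0.05 m and angle between bar_3's own z axis and vertical below 0.06 rad and angle between the x axis of bar_3 and the x axis of rack, either way round below 0.1 rad and linear speed of bar_3 below 0.01 m/s)) or ((horizontal distance between bar_2 and seat below 0.012 m and height (world z) of bar_2 between 0.04 and 0.05 m and angle between bar_2's own z axis and vertical below 0.06 rad and angle between the x axis of bar_2 and the x axis of stand, either way round below 0.08 rad and linear speed of bar_2 below 0.01 m/s and angular speed of bar_2 below 0.1 rad/s) and (y of bar_1 in the frame of rack between -0.13 and 0.13 m and x of bar_1 in the frame of rack between -0.025 and 0.025 m and height (world z) of bar_1 between 0.04 and 0.05 m and angle between bar_1's own z axis and vertical below 0.06 rad and angle between the x axis of bar_1 and the x axis of rack, either way round below 0.1 rad and linear speed of bar_1 below 0.01 m/s) and (y of bar_3 in the frame of rack between -0.13 and 0.13 m and x of bar_3 in the frame of rack between -0.025 and 0.025 m and height (world z) of bar_3 between 0.04 and 0.05 m and angle between bar_3's own z axis and vertical below 0.06 rad and angle between the x axis of bar_3 and the x axis of rack, either way round below 0.1 rad and linear speed of bar_3 below 0.01 m/s)) or ((horizontal distance between bar_3 and seat below 0.012 m and height (world z) of bar_3 between 0.04 and 0.05 m and angle between bar_3's own z axis and vertical below 0.06 rad and angle between the x axis of bar_3 and the x axis of stand, either way round below 0.08 rad and linear speed of bar_3 below 0.01 m/s and angular speed of bar_3 below 0.1 rad/s) and (y of bar_1 in the frame of rack between -0.13 and 0.13 m and x of bar_1 in the frame of rack between -0.025 and 0.025 m and height (world z) of bar_1 between 0.04 and 0.05 m and angle between bar_1's own z axis and vertical below 0.06 rad and angle between the x axis of bar_1 and the x axis of rack, either way round below 0.1 rad and linear speed of bar_1 below 0.01 m/s) and (y of bar_2 in the frame of rack between -0.13 and 0.13 m and x of bar_2 in the frame of rack between -0.025 and 0.025 m and height (world z) of bar_2 between 0.04 and 0.05 m and angle between bar_2's own z axis and vertical below 0.06 rad and angle between the x axis of bar_2 and the x axis of rack, either way round below 0.1 rad and linear speed of bar_2 below 0.01 m/s)))); the robot touches nothing.
It fails at once if a bar is dropped on the table (height (world z) of any of bar_1, bar_2, bar_3 below 0.03 m).
It fails at once if a bystander is moved more than 20 mm (distance of any of gauge, file from where it was at the start of the episode above 0.02 m).
It also fails if it takes over 72 s, if anything falls off the work surface, if the arm or the gripper's body presses on something with over 40 N, if the wrist force passes 120 N, or if a joint passes its speed limit or range.

## Working session

There is one attempt and no reset: what is moved stays moved. The work goes in short steps, Python scripts to look and compute and a shell command to move; the robot and the scene stay as the last step left them, time stands still between calls to the robot, and variables do not carry over. Pictures are saved under pics/ and viewed, and the job is handed in when it is done.

```bash
mkdir -p pics; python3 - <<'E'
from cell import *
import cv2
for n in("scene","top"):
    im=capture(n); cv2.imwrite(f"pics/{n}0.png",im[:,:,::-1])
    for t in("bar_1","rack","stand","seat","gauge","file","broad_saddle","narrow_saddle"):
        for f in (look_for,pinpoint):
            try: r=f(n,t)
            except Exception as e: print(n,t,e); continue
            print(n,f.__name__,t,[(round(d['p'],2),[round(float(v),3) for v in d['position']]) for d in r[:4]])
print(get_state(),hold_point_z)
E
```

```text
scene call bar_1 [(0.86, [0.598, -0.011, 0.078]), (0.76, [0.579, 0.079, 0.08]), (0.7, [0.555, 0.171, 0.08])]
scene call bar_1 [(0.71, [0.612, -0.024, 0.046]), (0.65, [0.599, 0.071, 0.045])]
scene call rack [(0.78, [0.564, 0.083, 0.009])]
scene call rack []
scene call stand [(0.62, [0.425, 0.178, 0.021])]
scene call stand [(0.68, [0.426, 0.143, 0.006])]
scene call seat [(0.76, [0.424, 0.176, 0.018])]
scene call seat [(0.65, [0.426, 0.147, 0.044])]
scene call gauge [(0.64, [0.5, 0.238, 0.025]), (0.39, [0.426, 0.176, 0.019])]
scene call gauge [(0.88, [0.506, 0.234, 0.001]), (0.17, [0.429, 0.142, 0.005])]
scene call file [(0.77, [0.495, 0.05, 0.009])]
scene call file [(0.67, [0.506, 0.012, -0.001])]
scene call broad_saddle [(0.93, [0.433, 0.195, 0.039])]
scene call broad_saddle [(0.92, [0.423, 0.144, -0.002])]
scene call narrow_saddle [(0.7, [0.554, 0.168, 0.078]), (0.66, [0.416, 0.104, 0.036])]
scene call narrow_saddle []
top call bar_1 [(0.86, [0.609, 0.165, 0.081]), (0.8, [0.606, -0.024, 0.08]), (0.8, [0.594, 0.067, 0.078])]
top call bar_1 [(0.7, [0.598, 0.066, 0.043]), (0.67, [0.611,
[... 708 characters left out ...]
 narrow_saddle []
{'t': 1.7, 'q': array([-1.43279622e+00,  2.58622707e-01,  1.53500450e+00, -1.77393133e-05,
        1.34798002e+00, -2.02791489e-01]), 'joint_vel': array([ 0.00065301,  0.0002947 ,  0.00157213, -0.00109658, -0.00161616,
        0.00090054]), 'effort': array([ 5.62830555e-04, -4.45916176e+01, -2.90883833e+01, -4.26797178e-04,
        8.16587981e-04, -1.33043588e-05]), 'tcp_pos': array([ 0.18385342, -0.51837285,  0.4046957 ]), 'tcp_rot': array([ 5.99727701e-07,  8.16773213e-01, -5.76958853e-01, -1.12936156e-05]), 'contact_force': array([-0.20992695,  0.17584485, -0.21746642]), 'ft_torque': array([ 0.00269548, -0.01971468, -0.05034986]), 'finger_gap': 0.0852692138179416} 0.1547
```

View pics/top0.png

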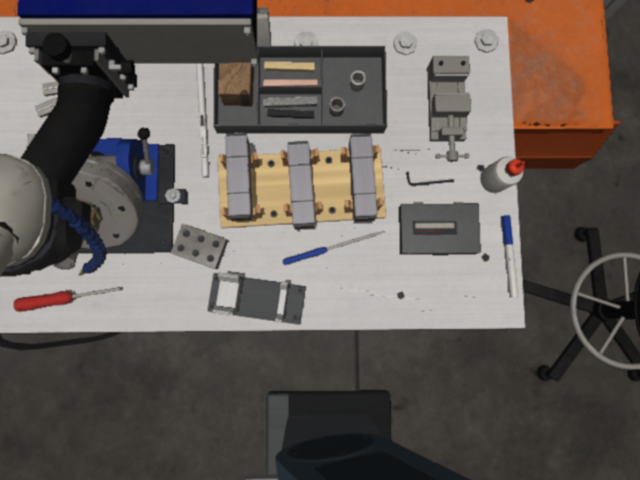

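View pics/scene0.png

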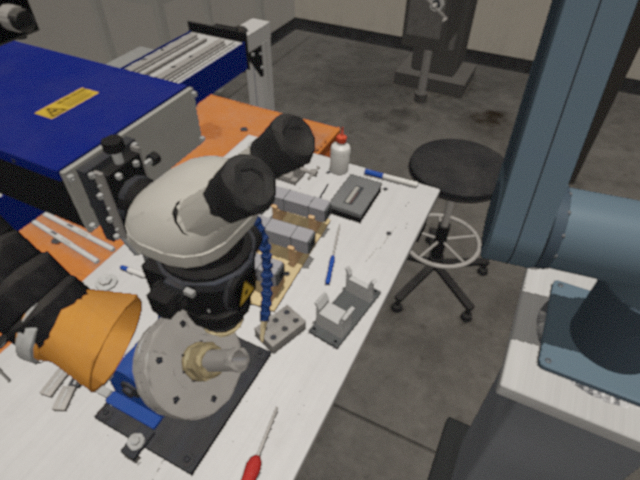

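The top view shows the bars at about columns 238, 302 and 363, rows 135-225. The stand is at about (257,297), with its broad saddle on the left. The gauge is at (200,245) and the file at (330,248). A microscope and duct stand to the left of about column 140. Next I'll get precise poses from the outlines.

```bash
cat > h.py <<'E'
import numpy as np, cv2
from cell import *
def ray(n,uv,z):
    c=get_calibration(n);R=np.array(c['R']);t=np.array(c['t'])
    uv=np.atleast_2d(uv);d=np.c_[(uv[:,0]-c['cx'])/c['fx'],(uv[:,1]-c['cy'])/c['fy'],np.ones(len(uv))]@R
    o=-R.T@t
    return o+d*((z-o[2])/d[:,2])[:,None]
def proj(n,X):
    c=get_calibration(n);P=np.atleast_2d(X)@np.array(c['R']).T+np.array(c['t'])
    return np.c_[P[:,0]/P[:,2]*c['fx']+c['cx'],P[:,1]/P[:,2]*c['fy']+c['cy']]
def rect(n,mask,z):
    m=mask.astype(np.uint8)
    cs,_=cv2.findContours(m,cv2.RETR_EXTERNAL,cv2.CHAIN_APPROX_NONE)
    c=max(cs,key=cv2.contourArea)[:,0,:]
    return cv2.minAreaRect((ray(n,c,z)[:,:2]*1000).astype(np.float32)),m.sum()
E
python3 - <<'E'
from h import *
c=get_calibration("top");print(-np.array(c['R']).T@np.array(c['t']))
im=capture("top")
for t,z in(("bar_1",.079),("rack",.008),("stand",.008),("gauge",.026),("file",.006),("broad_saddle",.067),("narrow_saddle",.067)):
    for d in outline_of("top",t)[:4]:
        print(t,round(d['p'],2),rect("top",d['pixels'],z))
big=cv2.resize(im[120:340,180:400],None,fx=3.6,fy=2.7,interpolation=cv2.INTER_CUBIC)
big=cv2.resize(im[125:335,190:400],None,fx=2.8,fy=2.8,interpolation=cv2.INTER_CUBIC)
cv2.imwrite("pics/crop.png",big[:,:,::-1])
E
```

```text
[0.40790569 0.06155713 0.92139616]
bar_1 0.77 (((605.25830078125, -22.958148956298828), (135.67506408691406, 37.72492980957031), 2.738912343978882), np.uint64(2094))
bar_1 0.67 (((594.9863891601562, 69.71348571777344), (137.52288818359375, 35.477481842041016), 4.046145439147949), np.uint64(1999))
bar_1 0.57 (((608.0596923828125, 164.37864685058594), (136.293212890625, 38.36879348754883), 3.282801628112793), np.uint64(2122))
rack 0.74 (((433.3262939453125, 187.92417907714844), (37.99477005004883, 63.9217529296875), 82.48359680175781), np.uint64(861))
rack 0.59 (((603.542236328125, 147.21112060546875), (125.03318786621094, 118.90677642822266), 4.356596946716309), np.uint64(6955))
rack 0.51 (((610.17529296875, 70.90855407714844), (147.013671875, 37.6395378112793), 4.206152439117432), np.uint64(1973))
rack 0.44 (((506.2733459472656, 19.00951385498047), (14.005047798156738, 172.25038146972656), 15.891478538513184), np.uint64(573))
stand 0.73 (((425.86737060546875, 142.17611694335938), (150.41494750976562, 65.0439453125), 81.82247161865234), np.uint64(3684))
file 0.83 (((507.2857360839844, 19.891769409179688), (12.971916198730469, 166.8430938720703), 16.765071868896484), np.uint64(609))
broad_saddle 0.72 (((430.74285888671875, 179.226318359375), (37.08016586303711, 60.295536041259766), 82.23257446289062), np.uint64(914))
narrow_saddle 0.81 (((418.5650634765625, 99.56097412109375), (10.509734153747559, 57.4959716796875), 80.81631469726562), np.uint64(259))
```

View pics/crop.png

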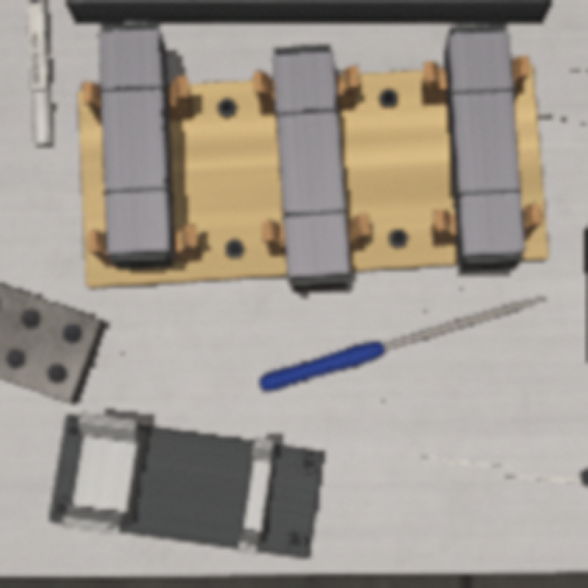

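```bash
cat >> h.py <<'E'
from scipy.spatial.transform import Rotation as Ro
def goto(x,y,z,th=None):
    "TCP target; print tool-axis deltas in cm; th = tool x heading"
    s=get_state();q=s['tcp_rot'];R=Ro.from_quat([q[1],q[2],q[3],q[0]]).as_matrix()
    h=np.arctan2(R[1,0],R[0,0]); 
    msg=f"t={s['t']:.2f} tcp={np.round(s['tcp_pos'],4)} head={h:.4f} zaxis={np.round(R[:,2],4)} gap={s['finger_gap']:.4f}"
    if th is not None:
        dth=(th-h+np.pi)%(2*np.pi)-np.pi; msg+=f"\n turn az={-dth:.4f}"
        R2=np.array([[np.cos(th),np.sin(th),0],[np.sin(th),-np.cos(th),0],[0,0,-1]])
        d=(np.array([x,y,z])-s['tcp_pos']); msg+=f"\n delta after turn cm {np.round(100*R2.T@d,2)}  now {np.round(100*R.T@d,2)}"
        e=Ro.from_matrix(R.T@R2).as_rotvec(); msg+=f" rotvec {np.round(e,4)}"
    print(msg,"q",np.round(s['q'],2),"F",np.round(s['contact_force'],2),"T",np.round(s['ft_torque'],3))
E
python3 - <<'E'
from h import *
for uv in((65,215),(105,260),(115,210),(265,60)): print(uv,[np.round(ray("top",uv,z)[0],3) for z in(0.05,.2,.3,.4)])
goto(.607,-.0245,.33,-1.511)
# stand corners overlay
im=capture("top").copy()
def poly(cx,cy,yaw,L,W,z,off=0):
    c,s=np.cos(yaw),np.sin(yaw);R=np.array([[c,-s],[s,c]])
    p=np.array([[-L/2+off,-W/2],[L/2+off,-W/2],[L/2+off,W/2],[-L/2+off,W/2]])@R.T+[cx,cy]
    return proj("top",np.c_[p,np.full(4,z)])
S=4;x0,y0=200,262
big=cv2.resize(im[262:335,200:320],None,fx=6,fy=6,interpolation=cv2.INTER_CUBIC)
for (L,W,z,off,col) in((.15,.062,.008,0,(255,0,0)),(.03,.038,.045,.042,(0,255,0)),(.01,.038,.045,-.042,(0,255,0))):
    p=(poly(.424,.1415,1.428,L,W,z,off)-[x0,y0]+.5)*6-.5
    cv2.polylines(big,[np.round(p).astype(int)],True,col,1)
cv2.imwrite("pics/st.png",big[:,:,::-1])
E
```

```text
(65, 215) [array([0.555, 0.434, 0.05 ]), array([0.529, 0.37 , 0.2  ]), array([0.513, 0.327, 0.3  ]), array([0.496, 0.284, 0.4  ])]
(105, 260) [array([0.485, 0.369, 0.05 ]), array([0.471, 0.316, 0.2  ]), array([0.463, 0.281, 0.3  ]), array([0.454, 0.246, 0.4  ])]
(115, 210) [array([0.562, 0.357, 0.05 ]), array([0.535, 0.306, 0.2  ]), array([0.518, 0.272, 0.3  ]), array([0.5  , 0.238, 0.4  ])]
(265, 60) [array([0.806, 0.126, 0.05 ]), array([0.737, 0.115, 0.2  ]), array([0.692, 0.108, 0.3  ]), array([0.646, 0.1  , 0.4  ])]
t=2.10 tcp=[ 0.1838 -0.5184  0.4047] head=-1.2300 zaxis=[-0.  0. -1.] gap=0.0857
 turn az=0.2810
 delta after turn cm [-46.77 -45.19   7.47]  now [-32.4  -56.39   7.47] rotvec [0.    0.    0.281] q [-1.43  0.26  1.53 -0.    1.35 -0.2 ] F [-0.09 -0.85  0.38] T [ 0.002 -0.022  0.006]
```

View pics/st.png

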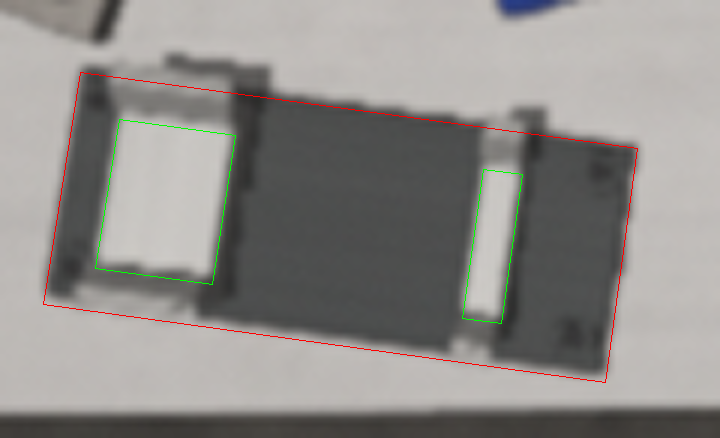

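The stand fits at about (0.425, 0.1415) with yaw 1.428. The green saddle floors match the picture to about 1 px. First I'll go above the right-hand bar.

```bash
python3 -m handwheel '[0,0,0,0,0,0.14,7, 0,0,0,0,0,0.14,7, -3.5,-3.4,0,0,0,0,7, -3.5,-3.4,0,0,0,0,7, -3.5,-3.4,0,0,0,0,7, -3.5,-3.4,0,0,0,0,7, -3.5,-3.4,0,0,0,0,7, -3.5,-3.4,0,0,0,0,7, -3.5,-3.4,0,0,0,0,7, -3.5,-3.4,0,0,0,0,7, -3.5,-3.4,0,0,0,0,7, -3.5,-3.4,0,0,0,0,7]' 90; python3 -c "
from h import *
goto(.607,-.0245,.30,-1.511)"
```

```text
t: 3.35
tcp_pos: [0.5122, -0.1484, 0.4045]
tcp_rot: [0.001, 0.72, -0.694, 0.003]
contact_force: [0.8, -1.5, 0.1]
finger_gap: 0.0701
t=3.35 tcp=[ 0.5122 -0.1484  0.4045] head=-1.5352 zaxis=[ 0.0029 -0.006  -1.    ] gap=0.0701
 turn az=-0.0242
 delta after turn cm [-11.8  -10.2   10.45]  now [-12.1   -9.89  10.41] rotvec [-0.0026 -0.0061 -0.0242] q [-0.49  0.23  1.58 -0.    1.33  1.05] F [ 0.82 -1.46  0.09] T [-0.014 -0.051  0.034]
```

```bash
python3 -m handwheel '[-3,-2.4,1.5,0,0,-0.02,7, -3,-2.4,2,0,0,0,7, -3,-2.4,2,0,0,0,7, -2,-1.8,2,0,0,0,7, -0.5,-0.4,1.5,0,0,0,7, 0,0,1,0,0,0,7, 0,0,0,0,0,0,7]' 90; python3 -c "
from h import *
goto(.607,-.0245,.2167,-1.511)"
```

```text
t: 4.05
tcp_pos: [0.607, -0.0186, 0.3013]
tcp_rot: [0.0, 0.73, -0.684, 0.006]
contact_force: [-0.7, -1.2, -0.2]
finger_gap: 0.0702
t=4.05 tcp=[ 0.607  -0.0186  0.3013] head=-1.5054 zaxis=[ 0.0078 -0.0079 -0.9999] gap=0.0702
 turn az=0.0056
 delta after turn cm [0.59 0.03 8.46]  now [0.52 0.09 8.46] rotvec [-0.0072 -0.0084  0.0056] q [-0.21  0.44  1.54 -0.01  1.16  1.3 ] F [-0.72 -1.22 -0.18] T [-0.033 -0.029  0.031]
```

```bash
python3 -m handwheel '[0.5,0.1,1,-0.007,-0.008,0.005,7, 0,0,2,0,0,0,7, 0,0,2,0,0,0,7, 0,0,2,0,0,0,7, 0,0,1.2,0,0,0,7, 0,0,0,0,0,0,7]' 90; python3 -c "
from h import *
goto(.607,-.0245,.2167,-1.511);print(hold_point_z)
im=capture('top');cv2.imwrite('pics/g1.png',im[:,:,::-1])
im=capture('scene');cv2.imwrite('pics/g1s.png',im[:,:,::-1])"
```

```text
t: 4.65
tcp_pos: [0.6052, -0.0336, 0.2206]
tcp_rot: [-0.001, 0.724, -0.689, 0.003]
contact_force: [0.1, -0.2, -0.7]
finger_gap: 0.07
t=4.65 tcp=[ 0.6052 -0.0336  0.2206] head=-1.5213 zaxis=[ 0.006  -0.0026 -1.    ] gap=0.0700
 turn az=-0.0103
 delta after turn cm [-0.9  -0.23  0.39]  now [-0.9  -0.22  0.39] rotvec [-0.0058 -0.0029 -0.0103] q [-0.24  0.53  1.62 -0.    0.99  1.28] F [ 0.09 -0.21 -0.75] T [ 0.05  -0.035 -0.   ]
0.1547
```

View pics/g1.png

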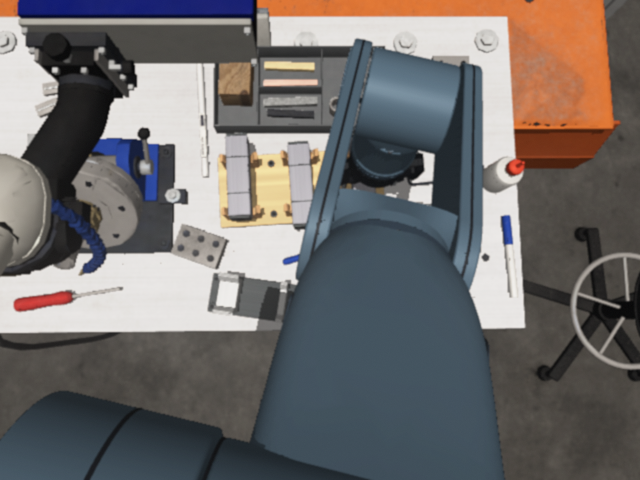

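View pics/g1s.png

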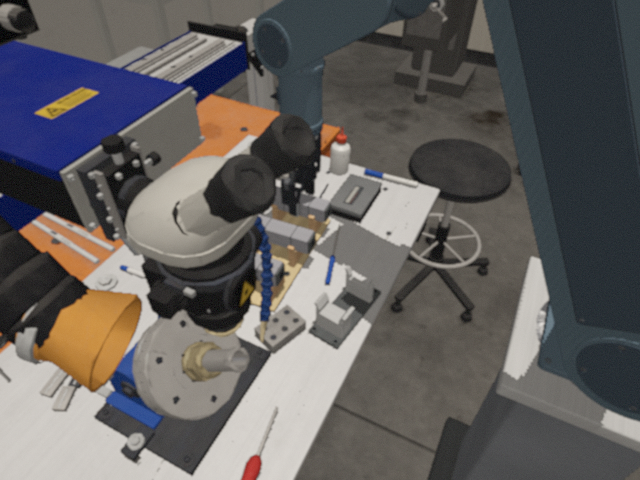

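The gripper straddles the right bar, about 9 mm off sideways. I'll correct that and then close.

```bash
python3 -m handwheel '[-0.9,-0.2,0.3,-0.005,-0.003,-0.01,7, 0,0,0,0,0,0,7, 0,0,0,0,0,0,7]' 90; python3 -c "
from h import *
goto(.607,-.0245,.2167,-1.511)"
```

```text
t: 5.05
tcp_pos: [0.6088, -0.024, 0.2222]
tcp_rot: [-0.002, 0.728, -0.685, 0.003]
contact_force: [0.2, -0.6, -0.3]
finger_gap: 0.07
t=5.05 tcp=[ 0.6088 -0.024   0.2222] head=-1.5103 zaxis=[ 0.0083 -0.0012 -1.    ] gap=0.0700
 turn az=0.0007
 delta after turn cm [0.04 0.19 0.55]  now [0.04 0.19 0.54] rotvec [-0.0082 -0.0017  0.0007] q [-0.22  0.53  1.61  0.    1.    1.29] F [ 0.2  -0.6  -0.29] T [-0.006 -0.025 -0.022]
```

```bash
python3 -m handwheel '[0,0.1,0.5,0,0,0,7, 0,0,0,0,0,0,7]' 90; python3 -c "
from h import *
goto(.607,-.0245,.2167,-1.511)
capture('top');goto(.607,-.0245,.2167,-1.511)"
```

```text
t: 5.25
tcp_pos: [0.6081, -0.0235, 0.2177]
tcp_rot: [-0.003, 0.729, -0.685, 0.004]
contact_force: [-0.0, 0.5, 0.3]
finger_gap: 0.0699
t=5.25 tcp=[ 0.6081 -0.0235  0.2177] head=-1.5093 zaxis=[ 0.0099 -0.0016 -0.9999] gap=0.0699
 turn az=0.0017
 delta after turn cm [0.09 0.12 0.1 ]  now [0.09 0.12 0.1 ] rotvec [-0.0098 -0.0022  0.0018] q [-0.22  0.54  1.61  0.    0.98  1.29] F [-0.    0.45  0.29] T [ 0.04   0.028 -0.021]
t=5.30 tcp=[ 0.6084 -0.0236  0.2181] head=-1.5093 zaxis=[ 0.0107 -0.0018 -0.9999] gap=0.0699
 turn az=0.0017
 delta after turn cm [0.08 0.14 0.14]  now [0.08 0.14 0.14] rotvec [-0.0106 -0.0024  0.0017] q [-0.22  0.53  1.61  0.    0.98  1.29] F [ 0.2  -0.39 -0.29] T [ 0.007  0.03  -0.014]
```

```bash
python3 -m handwheel '[0.1,0.1,0.1,-0.01,-0.002,0,7, 0,0,0,0,0,0,3, 0,0,0,0,0,0,2, 0,0,0,0,0,0,2, 0,0,0,0,0,0,2, 0,0,0,0,0,0,2]' 90; python3 -c "
from h import *
goto(.607,-.0245,.2167,-1.511)"
```

```text
t: 5.9
tcp_pos: [0.6075, -0.0251, 0.2174]
tcp_rot: [0.0, 0.728, -0.685, 0.0]
contact_force: [0.5, -0.4, 0.5]
finger_gap: 0.0328
t=5.90 tcp=[ 0.6075 -0.0251  0.2174] head=-1.5096 zaxis=[-0.e+00 -6.e-04 -1.e+00] gap=0.0328
 turn az=0.0014
 delta after turn cm [-0.06  0.04  0.07]  now [-0.06  0.04  0.07] rotvec [ 0.0001 -0.0006  0.0014] q [-0.22  0.54  1.61 -0.    0.99  1.29] F [ 0.49 -0.38  0.49] T [-0.042  0.121  0.061]
```

Gripped. Lift about 1 cm and weigh it.

```bash
python3 -m handwheel '[0,0,-0.5,0,0,0,2, 0,0,-0.5,0,0,0,2, 0,0,0,0,0,0,2, 0,0,0,0,0,0,2]' 90; python3 -c "
from h import *
for i in range(4):
  capture('top');goto(.607,-.0245,.2167,-1.511)" | grep -o "F.*"; python3 -c "
from h import *
goto(.607,-.0245,.2167,-1.511)"
```

```text
t: 6.3
tcp_pos: [0.6053, -0.0245, 0.2245]
tcp_rot: [0.003, 0.728, -0.685, -0.004]
contact_force: [-0.0, 0.5, -7.0]
finger_gap: 0.0329
F [-0.16  0.11 -8.45] T [ 0.003  0.188 -0.044]
F [-1.02  0.42 -7.22] T [-0.011  0.258  0.009]
F [ 0.42  0.4  -6.62] T [-0.045  0.192 -0.005]
F [ 0.43  0.45 -7.52] T [-0.039  0.229 -0.011]
t=6.50 tcp=[ 0.6056 -0.0246  0.2247] head=-1.5095 zaxis=[-0.0081  0.0012 -1.    ] gap=0.0330
 turn az=0.0015
 delta after turn cm [-0.   -0.14  0.8 ]  now [ 0.   -0.15  0.8 ] rotvec [0.008  0.0017 0.0015] q [-0.22  0.53  1.61 -0.    1.02  1.29] F [ 0.43  0.45 -7.52] T [-0.039  0.229 -0.011]
```

It weighs about 7.2 N, so this is the weighted bar. The moment is Ty≈+0.22, which puts the load toward +x, the far end. The tool has also sagged the same way. The current grasp can be turned by +1.37 rad, which takes the far end to the left, into the broad saddle. I'll lift it clear.

```bash
python3 -m handwheel '[0,0,-2,0.008,0.002,0,2, 0,0,-3,0,0,0,2, 0,0,-3,0,0,0,2, 0,0,-1,0,0,0,2, 0,0,0,0,0,0,2, 0,0,0,0,0,0,2]' 90; python3 -c "
from h import *
goto(.4255,.1415,.30,-.143)"
```

```text
t: 7.1
tcp_pos: [0.6047, -0.0245, 0.3139]
tcp_rot: [0.002, 0.728, -0.685, -0.003]
contact_force: [-0.2, 0.2, -6.8]
finger_gap: 0.0329
t=7.10 tcp=[ 0.6047 -0.0245  0.3139] head=-1.5096 zaxis=[-0.0061  0.0011 -1.    ] gap=0.0329
 turn az=-1.3666
 delta after turn cm [-20.1  -13.87   1.39]  now [-17.66  16.86   1.52] rotvec [ 0.004   0.0054 -1.3666] q [-0.22  0.43  1.52 -0.    1.2   1.29] F [-0.21  0.25 -6.8 ] T [0.021 0.189 0.009]
```

```bash
python3 -m handwheel '[0,0,0,0,0,-0.06,2, 0,0,0,0,0,-0.12,2, 0,0,0,0,0,-0.13,2, 0,0,0,0,0,-0.13,2, 0,0,0,0,0,-0.13,2, 0,0,0,0,0,-0.13,2, 0,0,0,0,0,-0.13,2, 0,0,0,0,0,-0.13,2, 0,0,0,0,0,-0.13,2, 0,0,0,0,0,-0.13,2, 0,0,0,0,0,-0.06,2, 0,0,0,0,0,0,2]' 90; python3 -c "
from h import *
goto(.4255,.1415,.30,-.143)"
```

```text
t: 8.3
tcp_pos: [0.5987, -0.0239, 0.2886]
tcp_rot: [-0.002, 0.996, -0.088, -0.021]
contact_force: [-0.2, -0.4, -6.4]
finger_gap: 0.033
t=8.30 tcp=[ 0.5987 -0.0239  0.2886] head=-0.1762 zaxis=[-0.0423  0.0074 -0.9991] gap=0.0330
 turn az=-0.0332
 delta after turn cm [-19.5  -13.9   -1.14]  now [-19.98 -13.24  -0.28] rotvec [-0.0006  0.0429 -0.0332] q [-0.23  0.45  1.55 -0.    1.18 -0.05] F [-0.25 -0.37 -6.4 ] T [-0.217  0.006 -0.007]
```

```bash
python3 -m handwheel '[-1.5,-1,-0.3,0,0.042,-0.03,2, -3,-2,-0.3,0,0.003,0,2, -3,-2,-0.3,0,0.003,0,2, -3,-2,-0.3,0,0.003,0,2, -3,-2,-0.3,0,0.003,0,2, -3,-2,-0.2,0,0.003,0,2, -2,-1.4,-0.2,0,0.003,0,2, -0.8,-0.5,-0.2,0,0.003,0,2, 0,0,-0.1,0,0,0,2]' 90; python3 -c "
from h import *
goto(.4255,.1415,.27,-.143)"
```

```text
t: 9.2
tcp_pos: [0.419, 0.1368, 0.301]
tcp_rot: [0.001, 0.997, -0.082, 0.005]
contact_force: [0.8, -1.0, -6.7]
finger_gap: 0.0329
t=9.20 tcp=[0.419  0.1368 0.301 ] head=-0.1651 zaxis=[ 0.0098 -0.0035 -0.9999] gap=0.0329
 turn az=-0.0221
 delta after turn cm [ 0.57 -0.56  3.1 ]  now [ 0.53 -0.58  3.11] rotvec [ 0.0019 -0.0102 -0.0221] q [ 0.06  0.17  1.93 -0.    1.03  0.23] F [ 0.81 -0.97 -6.74] T [-0.254 -0.071  0.006]
```

```bash
python3 -m handwheel '[0.6,-0.6,1,0.002,-0.009,-0.022,2, 0,0,0.5,0,0.001,0,2, 0,0,0.5,0,0.001,0,2, 0,0,0,0,0.001,0,2]' 90; python3 -c "
from h import *
goto(.4255,.1415,.24,-.143)
im=capture('top');cv2.imwrite('pics/s1.png',im[:,:,::-1])
im=capture('scene');cv2.imwrite('pics/s1s.png',cv2.resize(im[220:400,250:450],None,fx=3,fy=3)[:,:,::-1])"
```

```text
t: 9.6
tcp_pos: [0.4299, 0.1402, 0.2787]
tcp_rot: [0.0, 0.997, -0.072, 0.003]
contact_force: [-0.8, -0.4, -6.6]
finger_gap: 0.0332
t=9.60 tcp=[0.4299 0.1402 0.2787] head=-0.1447 zaxis=[ 0.0057 -0.0012 -1.    ] gap=0.0332
 turn az=-0.0017
 delta after turn cm [-0.45 -0.06  3.87]  now [-0.48 -0.06  3.87] rotvec [ 0.0004 -0.0058 -0.0017] q [ 0.07  0.22  1.94 -0.    0.98  0.21] F [-0.79 -0.39 -6.58] T [-0.237  0.106 -0.025]
```

View pics/s1.png

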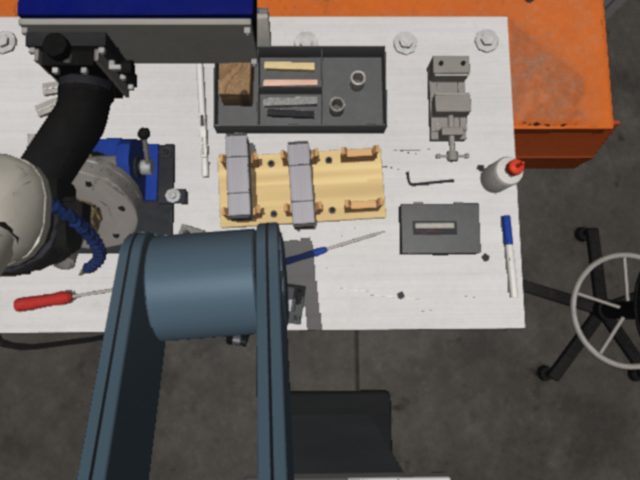

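View pics/s1s.png

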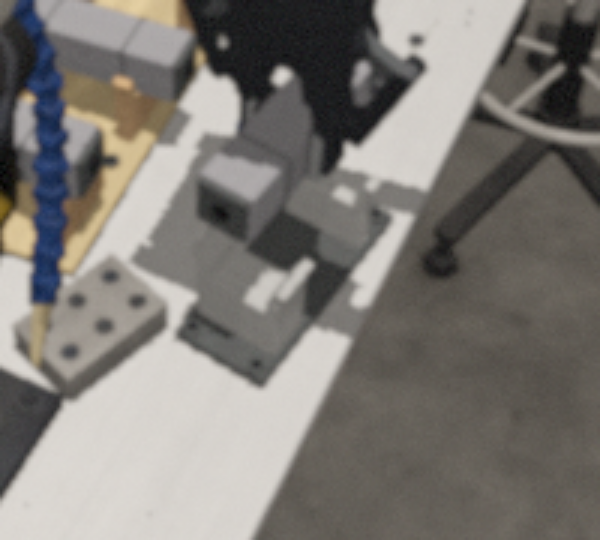

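The rack's right place is empty, and the bar hangs above the stand (scene view, raw pixel about (325,280)). I'll overlay the models to check the alignment.

```bash
cat >> h.py <<'E'
def box(cx,cy,yaw,L,W,z0,z1,off=0):
    c,s=np.cos(yaw),np.sin(yaw);R=np.array([[c,-s],[s,c]])
    p=np.array([[-L/2+off,-W/2],[L/2+off,-W/2],[L/2+off,W/2],[-L/2+off,W/2]])@R.T+[cx,cy]
    return np.r_[np.c_[p,np.full(4,z0)],np.c_[p,np.full(4,z1)]]
def draw(big,n,P,x0,y0,S,col):
    p=np.round((proj(n,P)-[x0,y0]+.5)*S-.5).astype(int)
    for a,b in((0,1),(1,2),(2,3),(3,0),(4,5),(5,6),(6,7),(7,4),(0,4),(1,5),(2,6),(3,7)): cv2.line(big,tuple(map(int,p[a])),tuple(map(int,p[b])),col,1)
def overlay(fn,bar=None,st=(.4255,.1415,1.428),n='scene',x0=285,y0=250,w=110,hh=100,S=6):
    im=capture(n);big=cv2.resize(im[y0:y0+hh,x0:x0+w],None,fx=S,fy=S,interpolation=cv2.INTER_CUBIC)
    draw(big,n,box(*st,.15,.062,0,.008),x0,y0,S,(255,0,0))
    draw(big,n,box(*st,.03,.038,.045,.067,.042),x0,y0,S,(0,255,0))
    draw(big,n,box(*st,.01,.038,.045,.067,-.042),x0,y0,S,(0,255,0))
    if bar: draw(big,n,box(bar[0],bar[1],bar[3],.132,.034,bar[2],bar[2]+.034),x0,y0,S,(255,255,0))
    cv2.imwrite(fn,big[:,:,::-1])
E
python3 -c "
from h import *
goto(.4255,.1415,.24,-.143)
s=get_state()['tcp_pos']
overlay('pics/o1.png',(s[0]+.0009,s[1]-.0002,s[2]-.2174+.045,1.426))"
```

```text
t=9.70 tcp=[0.4299 0.1403 0.2794] head=-0.1446 zaxis=[ 0.0067 -0.0011 -1.    ] gap=0.0330
 turn az=-0.0016
 delta after turn cm [-0.45 -0.05  3.94]  now [-0.48 -0.05  3.94] rotvec [ 0.0001 -0.0068 -0.0016] q [ 0.07  0.21  1.94 -0.    0.98  0.21] F [-0.5  -0.15 -6.58] T [-0.238  0.056  0.039]
```

View pics/o1.png

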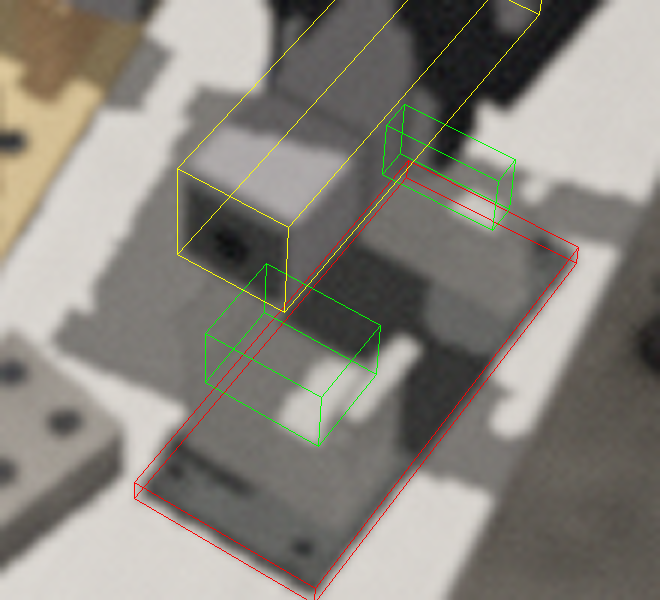

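```bash
python3 -c "
from h import *
im=cv2.imread('pics/scene0.png');x0,y0,S=285,250,6
big=cv2.resize(im[250:350,285:395],None,fx=S,fy=S,interpolation=cv2.INTER_CUBIC)
cv2.imwrite('pics/o2raw.png',big)
st=(.4255,.1415,1.428)
draw(big,'scene',box(*st,.15,.062,0,.008),x0,y0,S,(0,0,255))
draw(big,'scene',box(*st,.03,.038,.045,.067,.042),x0,y0,S,(0,255,0))
draw(big,'scene',box(*st,.01,.038,.045,.067,-.042),x0,y0,S,(0,255,0))
cv2.imwrite('pics/o2.png',big)"
```

```text
(no output)
```

View pics/o2.png

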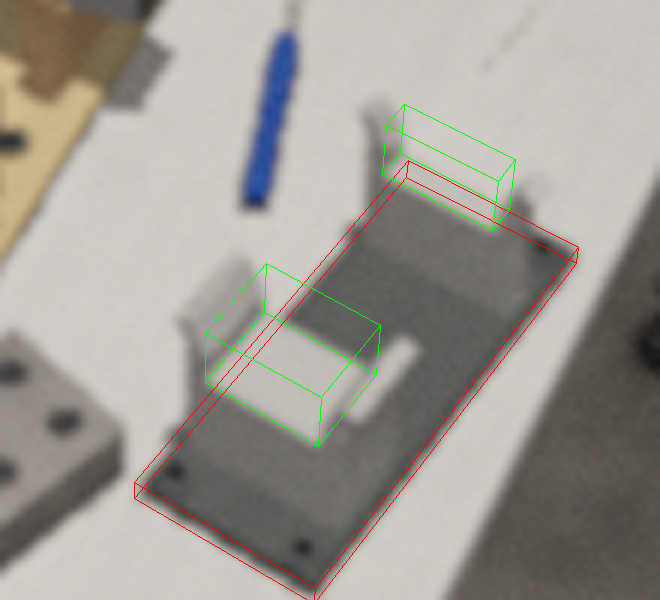

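The stand model fits the unshadowed scene picture to about 1 px, and the bar's end face matches its predicted position. Next I'll correct the 4.5 mm sideways error and the tilt.

```bash
python3 -m handwheel '[-0.45,-0.05,0.7,0,-0.006,-0.001,2, 0,0,0.7,0,0.001,0,2, 0,0,0,0,0.001,0,2, 0,0,0,0,0.001,0,2]' 90; python3 -c "
from h import *
goto(.4255,.1415,.2174,-.143)"
```

```text
t: 10.15
tcp_pos: [0.4251, 0.1414, 0.2648]
tcp_rot: [0.0, 0.997, -0.072, 0.002]
contact_force: [0.3, 1.1, -7.2]
finger_gap: 0.0329
t=10.15 tcp=[0.4251 0.1414 0.2648] head=-0.1439 zaxis=[ 4.5e-03 -5.0e-04 -1.0e+00] gap=0.0329
 turn az=-0.0009
 delta after turn cm [ 0.04 -0.01  4.74]  now [ 0.01 -0.01  4.74] rotvec [-0.0002 -0.0045 -0.0009] q [ 0.07  0.23  1.96 -0.    0.95  0.22] F [ 0.26  1.13 -7.16] T [-0.29   0.004  0.032]
```

```bash
python3 -m handwheel '[0,0,1,0,-0.004,-0.001,2, 0,0,1,0,0,0,2, 0,0,0.1,0,0,0,2, 0,0,0,0,0,0,2]' 90; python3 -c "
from h import *
goto(.4255,.1415,.2174,-.143)
s=get_state()['tcp_pos']
overlay('pics/o3.png',(s[0],s[1],s[2]-.2174+.045,1.427))"
```

```text
t: 10.55
tcp_pos: [0.4253, 0.1415, 0.242]
tcp_rot: [-0.0, 0.997, -0.071, 0.0]
contact_force: [0.3, 0.1, -6.9]
finger_gap: 0.033
t=10.55 tcp=[0.4253 0.1415 0.242 ] head=-0.1427 zaxis=[ 7.e-04  2.e-04 -1.e+00] gap=0.0330
 turn az=0.0003
 delta after turn cm [ 0.02 -0.    2.46]  now [ 0.02 -0.    2.46] rotvec [-0.0003 -0.0007  0.0003] q [0.07 0.27 1.98 0.   0.89 0.21] F [ 0.26  0.07 -6.95] T [-0.245  0.051  0.019]
```

View pics/o3.png

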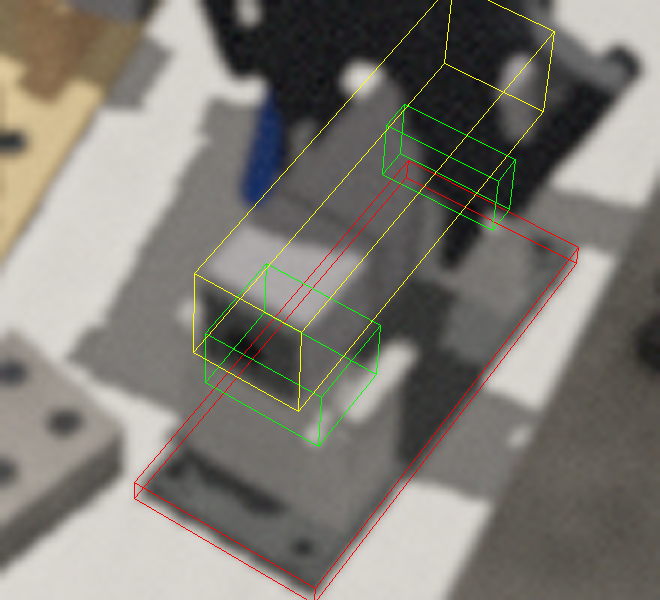

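The pose and overlay agree. Lower it into the saddles, watching the force.

```bash
python3 -m handwheel '[0,0,0.6,0,0,0,2, 0,0,0.5,0,0,0,2, 0,0,0.2,0,0,0,2]' 90; python3 -c "
from h import *
goto(.4255,.1415,.2174,-.143)"
```

```text
t: 10.9
tcp_pos: [0.4257, 0.1416, 0.2286]
tcp_rot: [-0.0, 0.997, -0.071, 0.001]
contact_force: [-0.5, -0.8, -6.9]
finger_gap: 0.0332
t=10.90 tcp=[0.4257 0.1416 0.2286] head=-0.1426 zaxis=[ 2.4e-03  3.0e-04 -1.0e+00] gap=0.0332
 turn az=0.0004
 delta after turn cm [-0.02  0.01  1.12]  now [-0.02  0.01  1.12] rotvec [-0.0006 -0.0024  0.0004] q [0.07 0.29 2.   0.   0.85 0.21] F [-0.5  -0.82 -6.95] T [-0.248  0.076 -0.059]
```

Free so far: the bar is about 11 mm down inside the cheeks and Fz is unchanged.

```bash
python3 -m handwheel '[0,0,0.5,0,-0.002,0,2, 0,0,0.3,0,0,0,2, 0,0,0,0,0,0,2]' 90; python3 -c "
from h import *
goto(.4255,.1415,.2174,-.143)"
```

```text
t: 11.2
tcp_pos: [0.4257, 0.1415, 0.2196]
tcp_rot: [-0.0, 0.997, -0.071, -0.0]
contact_force: [-0.1, 0.3, -7.4]
finger_gap: 0.0329
t=11.20 tcp=[0.4257 0.1415 0.2196] head=-0.1427 zaxis=[-2.e-04  6.e-04 -1.e+00] gap=0.0329
 turn az=0.0003
 delta after turn cm [-0.02  0.01  0.22]  now [-0.02  0.01  0.22] rotvec [-0.0005  0.0003  0.0003] q [0.07 0.3  2.   0.   0.83 0.21] F [-0.09  0.3  -7.42] T [-0.245  0.016 -0.021]
```

```bash
python3 -m handwheel '[0,0,0.15,0,0,0,2, 0,0,0.1,0,0,0,2, 0,0,0.05,0,0,0,2]' 90; python3 -c "
from h import *
goto(.4255,.1415,.2174,-.143)"
```

```text
t: 11.5
tcp_pos: [0.4258, 0.1416, 0.2173]
tcp_rot: [-0.0, 0.997, -0.071, -0.0]
contact_force: [-3.0, -0.3, 3.8]
finger_gap: 0.0331
t=11.50 tcp=[0.4258 0.1416 0.2173] head=-0.1426 zaxis=[ 0.e+00  5.e-04 -1.e+00] gap=0.0331
 turn az=0.0004
 delta after turn cm [-0.03  0.01 -0.01]  now [-0.03  0.01 -0.01] rotvec [-0.0005  0.0001  0.0004] q [0.07 0.31 2.01 0.   0.83 0.21] F [-3.01 -0.32  3.84] T [-0.244  0.516 -0.016]
```

The bar is seated at the expected height, and the weight has come off the wrist (Fz now +3.8). Release.

```bash
python3 -m handwheel '[0,0,0,0,0,0,3.6, 0,0,0,0,0,0,4.5, 0,0,0,0,0,0,6, 0,0,0,0,0,0,7, 0,0,0,0,0,0,7]' 90; python3 -c "
from h import *
goto(.4255,.1415,.2174,-.143)"
```

```text
t: 12.0
tcp_pos: [0.4282, 0.1418, 0.2197]
tcp_rot: [-0.001, 0.997, -0.072, 0.004]
contact_force: [-0.3, -0.0, -0.3]
finger_gap: 0.0699
t=12.00 tcp=[0.4282 0.1418 0.2197] head=-0.1431 zaxis=[ 0.0088  0.0017 -1.    ] gap=0.0699
 turn az=-0.0001
 delta after turn cm [-0.26  0.07  0.23]  now [-0.27  0.07  0.23] rotvec [-0.003  -0.0085 -0.0001] q [0.07 0.31 2.   0.   0.82 0.21] F [-0.31 -0.01 -0.29] T [-0.052  0.047  0.022]
```

Retreat straight up, then to the right.

```bash
python3 -m handwheel '[-0.2,0,-0.5,0,-0.008,0,7, 0,0,-1.5,0,0,0,7, 0,0,-3,0,0,0,7, 0,0,-4,0,0,0,7, 0,0,-4,0,0,0,7, 0,3,-2,0,0,0,7, 0,4,0,0,0,0,7, 0,4.5,0,0,0,0,7, 0,4.5,0,0,0,0,7, 0,4.5,0,0,0,0,7, 0,4,0,0,0,0,7, 0,2,0,0,0,0,7]' 90; python3 -c "
from h import *
overlay('pics/f1.png',(.4255,.1415,.045,1.428))
overlay('pics/f2.png',(.4255,.1415,.045,1.428),n='top',x0=200,y0=262,w=120,hh=73)
cv2.imwrite('pics/f3.png',capture('top')[:,:,::-1])
for d in pinpoint('top','bar_1')+outline_of('top','bar_1'):
  if 'pixels' in d: print(d['p'],rect('top',d['pixels'],.079))
  else: print(d)
goto(.4255,.1415,.2174,-.143)"
```

```text
t: 13.2
tcp_pos: [0.3859, -0.1263, 0.3803]
tcp_rot: [-0.001, 0.998, -0.067, 0.002]
contact_force: [-0.2, -0.4, -1.1]
finger_gap: 0.0697
{'position': [0.5947, 0.0674, 0.0444], 'p': 0.87}
{'position': [0.6134, 0.1637, 0.0468], 'p': 0.65}
{'position': [0.4285, 0.1441, 0.0446], 'p': 0.59}
0.92 (((607.3465576171875, 164.1720733642578), (136.55335998535156, 36.79511642456055), 2.8241724967956543), np.uint64(2068))
0.84 (((425.0966796875, 143.55087280273438), (132.89332580566406, 33.666934967041016), 81.1993408203125), np.uint64(2023))
0.62 (((594.2838134765625, 69.96070861816406), (135.67794799804688, 34.70841598510742), 4.453820705413818), np.uint64(1954))
t=13.45 tcp=[ 0.3865 -0.1232  0.3798] head=-0.1316 zaxis=[ 0.0025  0.003  -1.    ] gap=0.0699
 turn az=0.0114
 delta after turn cm [  0.09 -26.75  16.24]  now [  0.36 -26.7   16.32] rotvec [-0.0033 -0.002   0.0114] q [-0.59  0.01  1.89  0.    1.24 -0.46] F [-0.14  0.22  0.18] T [-0.009  0.004 -0.017]
```

View pics/f1.png

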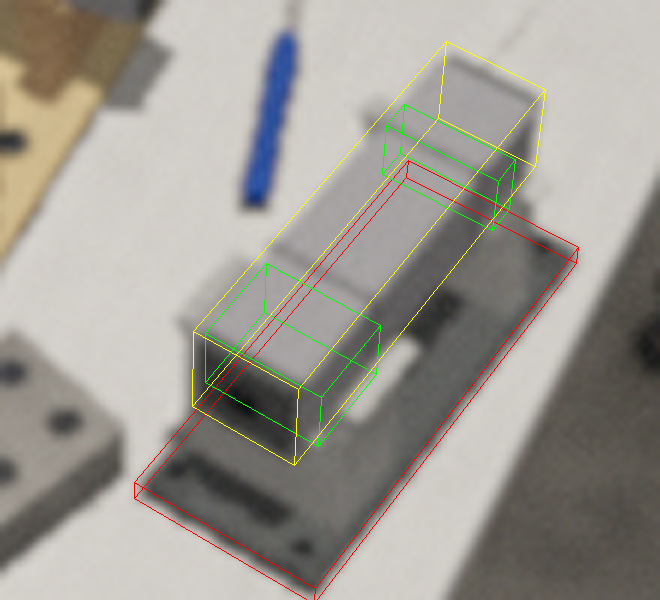

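View pics/f2.png

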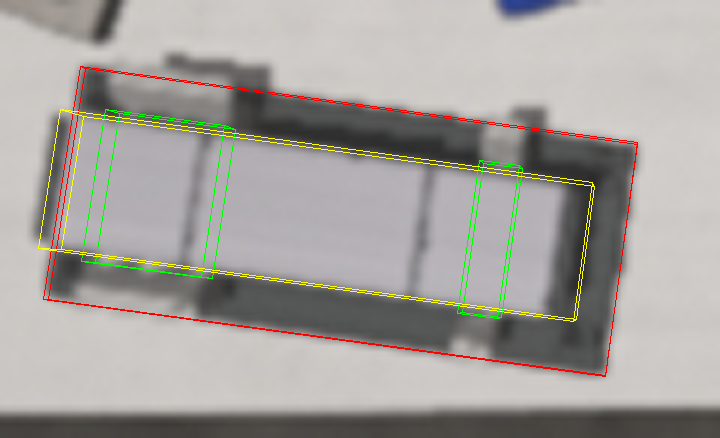

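View pics/f3.png

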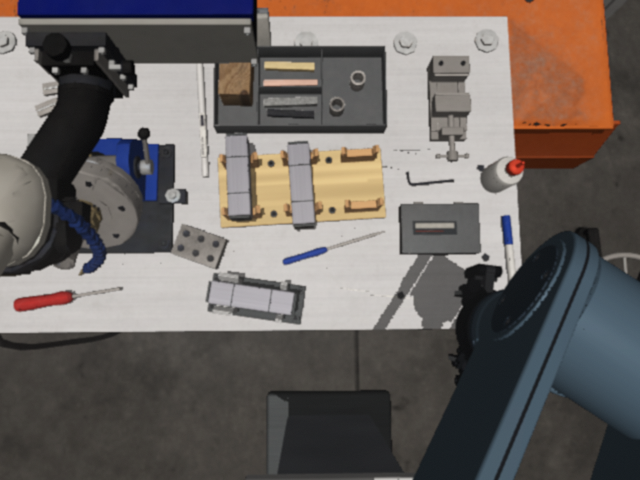

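The top view shows the bar seated between both saddles, centred at about pixel (252,297). The other two bars are still in their rack places, and the gauge and file look unmoved. The bar centre measures about 2 mm from the seat along the bar, within the 12 mm limit. I'll hand in.

```bash
python3 -c "
from cell import *
print(hand_in(), get_state()['t'])"
```

```text
the job is handed in; nothing more can be done
the job is handed in; nothing more can be done
```

The weighted bar lies in both saddles of the stand with its weighted end in the broad saddle, and I handed the job in at about 13.5 s; no verdict is reported.

- **Finding the bar:** I lifted the right-hand bar in the rack first. It weighed about 7.2 N (0.73 kg), far more than an empty bar, with a moment of about +0.22 N m towards the far end. That settled it, so I did not lift the other two bars.
- **Placing:** I turned the far end to the left, over the broad saddle. The moment measured above the stand agreed that the weight was on that side. I lowered the bar until it took contact at the expected height, released it and backed off.
- **Last checks:**
  - **Position:** the bar's middle is about 2 mm from the estimated seat by its outline and 4 mm by the point network. The limit is 12 mm.
  - **In line:** it is within about 0.015 rad of the stand's direction.
  - **Height and level:** the tool stood level at the seated height, and the scene overlay shows the bar down on the floors. I did not measure its height or level again after release.
  - **Everything else:** the other bars lie in their rack places, and the gauge and file look unmoved by eye. The robot is clear of everything.
- **Disagreements:** no check failed. The 2 mm offset shows in both cameras, while the tool readings had put the bar almost exactly on the seat.

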